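# Clear the carved panel and set out its bosses

## Robot

A 6-joint arm with a two-finger parallel gripper is mounted at the origin on the work surface. World frame = base frame: x ahead of the robot, y to its left, z up, the work surface at z = 0. Lengths are in m, angles in rad, forces in N, time in s.
With the tool pointing down it reaches from about 0.35 to 0.775 m from the base axis. Payload 7.3 kg.
Tool frame: the origin (TCP) lies at the very end of the fingers, on their centre line; the grasp point (between the pads) lies 19 mm behind it; z points along the fingers, y is the line along which they close (so a half turn about z gives the same grasp; the last joint's range is limited). The gripper opens to 92 mm and grips with 3 to 60 N. Pads are 19 mm wide; open, the fingers measure 130 mm over their backs; the gripper's body (75 mm by 190 mm) begins 47 mm behind the grasp point.
Start: joints at [1.129, 0.342, 1.524, -0, 1.275, -0.146], TCP at [0.153, 0.502, 0.227] pointing down, gripper open.
Joint ranges: [-2.53, 2.53], [-0.77, 2.02], [0.04, 2.7], [-1, 4.14], [0.28, 2.66], [-3.11, 3.11]. Speed limits (rad/s): [2.57, 2.57, 3.14, 3.14, 3.14, 3.14].

## Interface

Orientations are given as [roll, pitch, yaw] about the fixed x, y, z axes, in that order (R = Rz(yaw) Ry(pitch) Rx(roll)).
In Python, from cell import telemetry, eyes, job gives the robot as it stands.
- The arm moves only by the tool apply_moves, never from a script. Its arguments are lists of equal length, an entry for each row: "delta_pos": the shift along the world's x, y, z each as a share of 0.4 m, from -1 to 1, a list of three; "dr": the turn, a rotation vector about the world's x, y, z each as a share of 0.5 rad, from -1 to 1, a list of three; "jaw": the opening, from 0 (shut) to 1 (fully open). A call has 1 to 8 rows; each row is the pose to reach, as a shift and turn from the pose commanded when the call began; what a row does not reach only later rows make up. A row lasts 1/12 s, in which the tool goes at most 41.7 mm and 7.16 degrees, less where a joint would pass 70% of its speed; a pose out of reach is approached as far as the arm can. A call with a number of a shift or a turn outside -1 to 1 is refused whole. A call with a gripper value outside its range is refused whole. The fingers move at their own pace and stop on an object; "force" is the grip in N (left out, the last holds). Time passes only in rows, so rows that repeat a pose let the fingers close. It gives the time, the measured TCP pose, the force, the opening and the grip force at its end, in the units of the state.
- telemetry.observe(): the state, without advancing time (a new reading comes with each control period).
- eyes.read_camera(name): name is "scene" or "top" or "wrist"; returns the picture (420x560x3 uint8, red, green, blue); there is no depth.
- eyes.camera_model(name): a dict with "vertical_fov" (degrees; the focal length in pixels is half the picture's height over the tangent of half this angle, whatever the lens; pixels are square), "cx", "cy" (the principal point, pixels), "rvec" (rotation vector, rad) and "tvec" (3), from world to camera coordinates, as OpenCV has them; the wrist camera has in their place "hand_eye" (4x4, takes a point from camera to tool coordinates, whose origin is the TCP and whose axes are the flange's). Camera axes: x right, y down, z forward; pixel columns grow to the right and rows downward; lengths in m; the calibration is good to about 2 mm. A picture is of the moment at which its call begins: read the wrist's pose just before it. camera_model takes no time and is no camera call.
- job.hand_in(): hands the job in; it is judged then, once.
The state is a dict: "time": time; "qpos": joint angles; "qvel": joint speeds; "joint_efforts": joint torques, N m; "tool_pos": TCP position; "tool_rot": TCP orientation; "contact_force": force on the tool from outside, world axes, zero at the start; "torque": the same for the moment, N m; "opening": finger opening in m; "grip_force": force on a finger pad.
Only numpy, scipy, OpenCV 4.12 (cv2) and the standard library are available. Lean on these libraries where they do the work, as an engineer would, in place of code of your own. Each camera call takes 0.05 s, during which the arm holds its last target. There are 200 camera calls.

## Task

Use the scraper block to wipe every loose chip off the carved panel into the chip pan at its open end, keeping the gripper itself off the splintery chips, and stand the scraper back on its rubber mat. Once the panel is clear, pick every turned boss (the flanged ones) out of the crate and stand each upright, centred on a scribed circle of its own on the panel. Leave the plain offcuts in the crate and do not disturb the other things on the bench.

Things in the scene. Friction and masses are not known exactly. Their poses are not given: they have to be found in the camera images.
- panel: Fixed carved wooden panel, flat on the bench. Origin: on the bench under its centre; z up. Its flat face is 34 mm above the origin, spans x -95..+95, y -140..+122 mm. A rim 18 mm thick, 15 mm above the face, runs along both long sides (beyond x = -95 and +95) and the +y end (beyond y = +122). At y = -140 the face has no rim and drops straight into the chip pan.
- pan (a point): Centre of the floor of the open aluminium chip pan fixed at the panel's open end (panel frame: x 0, y -198, z 4 mm), axes as the panel's. Inside, the pan spans x -109..+109 and y -140..-256 mm in the panel frame; its walls rise 45 mm above the bench on three sides, on the fourth is the panel's edge.
- circle_a (a point): Centre, on the panel's face, of a scribed circle 58 mm across (panel frame: x -45, y +60 mm). Only a drawn line.
- circle_b (a point): Centre, on the panel's face, of a second scribed circle 58 mm across (panel frame: x +45, y 0 mm). Only a drawn line.
- circle_c (a point): Centre, on the panel's face, of a third scribed circle 58 mm across (panel frame: x -45, y -70 mm). Only a drawn line.
- mat: Fixed black rubber mat 170 mm (its x) by 110 mm (its y), 4 mm thick, on the bench. Origin: centre of its underside.
- scraper: Scraper block, loose, about 0.2 kg, standing on the mat: a wooden foot 100 mm long (its x), 40 mm thick (its y), 22 mm high with steel edges, and above it a dark upright grip rib 60 mm long (x), 20 mm thick (y), from 22 to 72 mm above the underside. Best pinched across the 20 mm rib. It wipes with either long side. Origin: centre of its underside; z up.
- crate: Fixed shallow open plywood crate, outside 260 mm (its x) by 180 mm (its y) by 26 mm high, walls and floor 5 mm. Origin: centre of its underside.
- chip1: Loose dark wood chip about 20 x 15 x 10 mm, 10 g, lying on the panel's face; four to six of the six chips are there, the others absent. Light enough to be pushed along. Origin: centre of its underside; z up.
- chip2: Loose dark wood chip about 20 x 15 x 10 mm, 10 g, lying on the panel's face; four to six of the six chips are there, the others absent. Light enough to be pushed along. Origin: centre of its underside; z up.
- chip3: Loose dark wood chip about 20 x 15 x 10 mm, 10 g, lying on the panel's face; four to six of the six chips are there, the others absent. Light enough to be pushed along. Origin: centre of its underside; z up.
- chip4: Loose dark wood chip about 20 x 15 x 10 mm, 10 g, lying on the panel's face; four to six of the six chips are there, the others absent. Light enough to be pushed along. Origin: centre of its underside; z up.
- chip5: Loose dark wood chip about 20 x 15 x 10 mm, 10 g, lying on the panel's face; four to six of the six chips are there, the others absent. Light enough to be pushed along. Origin: centre of its underside; z up.
- chip6: Loose dark wood chip about 20 x 15 x 10 mm, 10 g, lying on the panel's face; four to six of the six chips are there, the others absent. Light enough to be pushed along. Origin: centre of its underside; z up.
- boss1: Turned wooden boss, loose, about 40 g, standing in the crate: a round base flange 44 mm across and 11 mm high with a round shank 28 mm across on it, 58 mm high in all. Two or three of them are there. Origin: centre of its underside; z up.
- boss2: Turned wooden boss, loose, about 40 g, standing in the crate: a round base flange 44 mm across and 11 mm high with a round shank 28 mm across on it, 58 mm high in all. Two or three of them are there. Origin: centre of its underside; z up.
- boss3: Turned wooden boss, loose, about 40 g, standing in the crate: a round base flange 44 mm across and 11 mm high with a round shank 28 mm across on it, 58 mm high in all. Two or three of them are there. Origin: centre of its underside; z up.
- dowel: Plain round wooden stub 28 mm across, 40 mm high, no flange, loose in the crate; stays in the crate. Origin: centre of its underside; z up.
- disc: Plain wooden disc 44 mm across, 16 mm high, loose in the crate; stays in the crate. Origin: centre of its underside; z up.
- block: Wooden block 34 x 30 x 36 mm high, loose in the crate; stays in the crate. Origin: centre of its underside; z up.
- mallet: Carver's hammer lying on the bench beyond the panel, about 260 mm long. A bystander: leave it where it is.
- brush: Flat brush lying beyond the mat, about 200 mm long. A bystander: leave it where it is.
- glue: Glue bottle 48 mm across and 110 mm high standing on the bench. A bystander: leave it where it is.

How it is judged:
By the outcome, as a careful person would: the job done as asked, in the order asked, and still so for the second after the job is handed in, with the robot touching nothing.
Of chip1, chip2, chip3, chip4, chip5, chip6 only 4 to 6 are there at a start; the rules pass over those that are not, and their reading is None.
Of boss1, boss2, boss3 only 2 to 3 are there at a start; the rules pass over those that are not, and their reading is None.
At some moment in a run one of scraper, boss1, boss2, boss3 may be knocked a few centimetres aside while the robot is not near it.
Once in a run the grip may slacken for a moment while it holds something.
It also fails if it takes over 208 s, if anything falls off the work surface, if the arm or the gripper's body presses on something with over 40 N, if the wrist force passes 120 N, or if a joint passes its speed limit or range.

## Working session

There is one attempt and no reset: what is moved stays moved. The work goes in short steps, Python scripts to look and compute and a tool call to move; the robot and the scene stay as the last step left them, time stands still between calls to the robot, and variables do not carry over. Pictures are saved under pics/ and viewed, at most 14 in all, crops included, and the job is handed in when it is done.

Besides the shell and the picture viewer there is one more tool, called as a command line: name --argument value ..., lists and objects as JSON in quotes. apply_moves: Moves the arm, as the interface text tells. Its arguments: {"type":"object","properties":{"delta_pos":{"type":"array"},"dr":{"type":"array"},"jaw":{"type":"array"},"force":{"type":"number"}},"required":["delta_pos","dr","jaw"]}

```bash
ls; mkdir -p pics; python3 - <<'E'
from cell import telemetry, eyes, job
import cv2
s=telemetry.observe(); print(s['tool_pos'],s['tool_rot'],s['opening'],s['time'])
for n in ['scene','top','wrist']:
    im=eyes.read_camera(n); cv2.imwrite(f'pics/{n}0.png',im[:,:,::-1]); print(n,eyes.camera_model(n))
E
```

```text
pics
[0.15283747 0.50182115 0.22604708] [-3.14005208e+00 -1.93504906e-04  2.84582950e+00] 0.09208002488557046 0.0
scene {'vertical_fov': 48.16813135622259, 'cx': 283.40567393828826, 'cy': 201.47145425189194, 'rvec': array([ 1.54096723,  2.15857959, -0.76619637]), 'tvec': array([ 0.14546206, -0.40408191,  1.53488901])}
top {'vertical_fov': 46.55206097592033, 'cx': 284.9609269028528, 'cy': 206.54571164269544, 'rvec': array([ 2.1702264 , -2.11406007,  0.16732313]), 'tvec': array([0.00399009, 0.60331551, 1.04597129])}
wrist {'vertical_fov': 67.60913805950265, 'cx': 278.07826188949184, 'cy': 202.599439271078, 'hand_eye': array([[ 3.96720083e-04, -9.54068540e-01, -2.99588156e-01,
         8.12363663e-02],
       [ 9.99999567e-01,  1.26411995e-04,  9.21645926e-04,
        -8.46784722e-04],
       [-8.41441846e-04, -2.99588392e-01,  9.54068178e-01,
        -1.56885744e-01],
       [ 0.00000000e+00,  0.00000000e+00,  0.00000000e+00,
         1.00000000e+00]])}
```

View pics/top0.png

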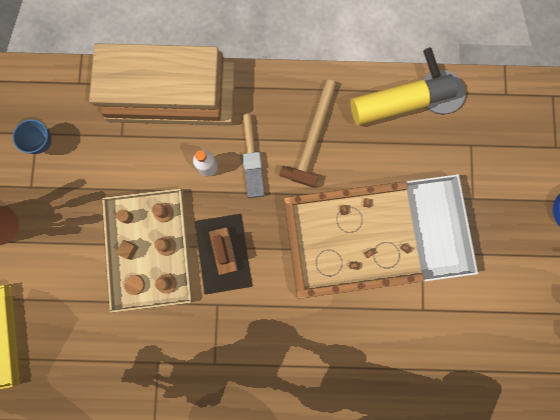

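View pics/scene0.png

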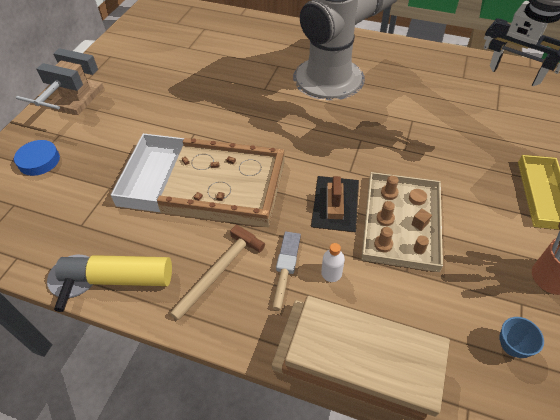

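View crops.

Top view: the panel is on the right with five chips, near (345,210), (368,203), (355,265), (370,253) and (406,248). The mat with the scraper is at (222,250). The crate has three bosses in its right-hand column, at (162,212), (164,245) and (165,283). I'll zoom in to get pixel positions.

```bash
python3 - <<'E'
import cv2
im=cv2.imread('pics/top0.png')
cv2.imwrite('pics/cp.png',cv2.resize(im[170:305,280:480],None,fx=4,fy=4,interpolation=cv2.INTER_CUBIC))
cv2.imwrite('pics/cc.png',cv2.resize(im[182:317,95:260],None,fx=4,fy=4,interpolation=cv2.INTER_CUBIC))
E
```

```text
(no output)
```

View pics/cp.png

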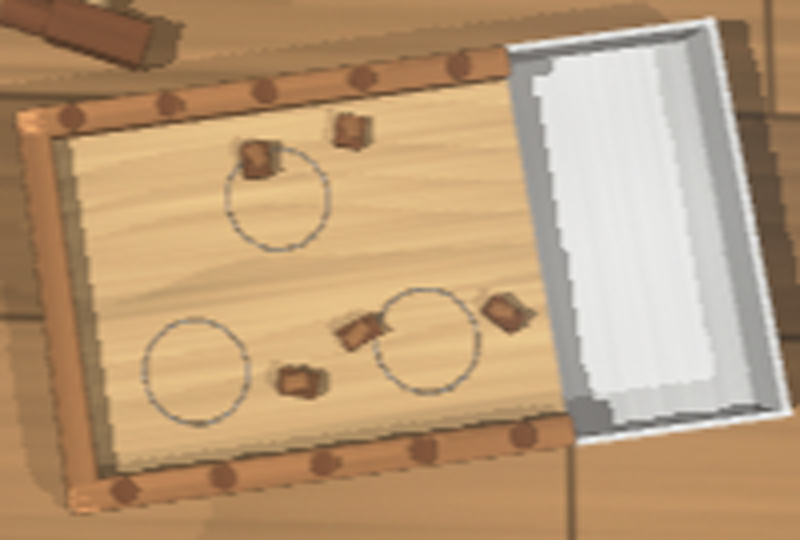

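View pics/cc.png

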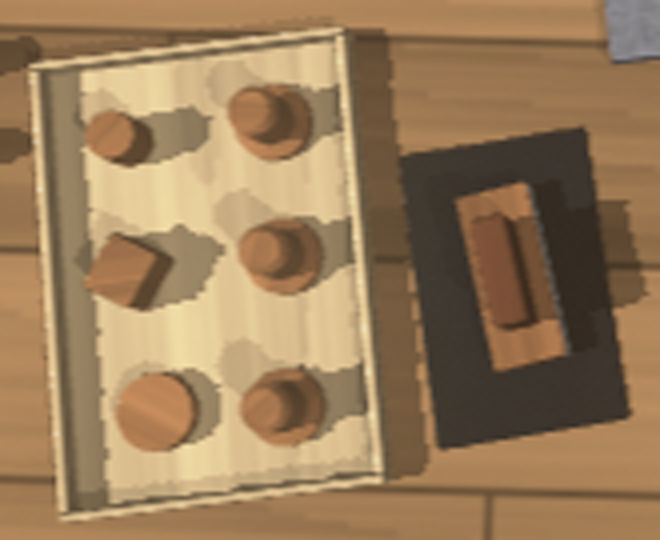

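The crops show all three circles and the panel, pan, mat and crate corners clearly. The crate holds three bosses in its right-hand column, plus a dowel, a block and a disc. Next I fit the poses.

```bash
cat > h.py <<'E'
import numpy as np, cv2
from scipy.spatial.transform import Rotation as Ro
from scipy.optimize import least_squares
from cell import telemetry, eyes, job
H=210.
def cam(name):
    m=eyes.camera_model(name); f=H/np.tan(np.radians(m['vertical_fov']/2))
    if 'rvec' in m:
        R=cv2.Rodrigues(m['rvec'])[0]; return f,m['cx'],m['cy'],R,np.array(m['tvec'])
    s=telemetry.observe(); T=np.eye(4); T[:3,:3]=Ro.from_euler('xyz',s['tool_rot']).as_matrix(); T[:3,3]=s['tool_pos']
    W=np.linalg.inv(T@m['hand_eye']); return f,m['cx'],m['cy'],W[:3,:3],W[:3,3]
def px2w(c,uv,z):
    f,cx,cy,R,t=c; uv=np.atleast_2d(np.array(uv,float)); o=-R.T@t
    d=np.c_[(uv[:,0]-cx)/f,(uv[:,1]-cy)/f,np.ones(len(uv))]@R
    return o+d*((z-o[2])/d[:,2])[:,None]
def proj(c,P):
    f,cx,cy,R,t=c; q=np.atleast_2d(P)@R.T+t; return np.c_[f*q[:,0]/q[:,2]+cx,f*q[:,1]/q[:,2]+cy]
def fit(loc,w):  # rigid 2D
    loc=np.array(loc,float);w=np.array(w)[:,:2]; a=loc-loc.mean(0);b=w-w.mean(0)
    th=np.arctan2((a[:,0]*b[:,1]-a[:,1]*b[:,0]).sum(),(a*b).sum())
    R=np.array([[np.cos(th),-np.sin(th)],[np.sin(th),np.cos(th)]]); t=w.mean(0)-R@loc.mean(0)
    return t,th,w-(loc@R.T+t)
E
python3 - <<'E'
from h import *
np.set_printoptions(precision=4,suppress=True)
c=cam('top')
P=lambda l,ox,oy:[(ox+(u+.5)/4-.5,oy+(v+.5)/4-.5) for u,v in l]
p=lambda l,z:px2w(c,P(l,280,170),z); q=lambda l,z:px2w(c,P(l,95,182),z)
w=np.r_[p([(197,371),(277,199),(427,341)],.034),p([(20,112),(72,512),(508,45),(576,442)],.049),p([(712,20),(790,412)],.045)]
loc=np.array([[-45,60],[45,0],[-45,-70],[113,140],[-113,140],[113,-140],[-113,-140],[112,-259],[-112,-259]])/1e3
t,th,r=fit(loc,w);print('panel',t,th);print(r*1e3)
ch=p([(258,157),(352,131),(302,381),(361,330),(506,312)],.044)[:,:2]-t
R=np.array([[np.cos(th),-np.sin(th)],[np.sin(th),np.cos(th)]]);print('chips panel',ch@R*1e3)
print('mat',fit(np.array([[85,55],[85,-55],[-85,-55],[-85,55]])/1e3,q([(400,157),(584,128),(632,416),(438,448)],.004)))
print('foot',fit(np.array([[50,20],[50,-20],[-50,-20],[-50,20]])/1e3,q([(456,198),(527,183),(571,353),(496,370)],.026)))
print('rib',fit(np.array([[30,10],[30,-10],[-30,-10],[-30,10]])/1e3,q([(472,222),(500,214),(530,322),(502,328)],.076)))
print('crate',fit(np.array([[130,90],[130,-90],[-130,-90],[-130,90]])/1e3,q([(30,66),(345,30),(385,482),(62,520)],.026)))
print('boss',q([(254,110),(265,248),(271,403)],.063)); print(q([(269,122),(280,257),(284,409)],.016))
print('dowel',q([(113,137)],.045),'block',q([(128,268)],.041),'disc',q([(157,411)],.021))
E
```

```text
panel [ 0.5355 -0.1327] 0.1610956583472597
[[ 0.3598 -0.3986]
 [-0.4763  0.4421]
 [-0.5065 -0.1863]
 [-1.8316 -2.4961]
 [ 1.846  -0.174 ]
 [-1.1405  0.0724]
 [ 1.6112  1.8885]
 [-0.8132  0.7978]
 [ 0.9511  0.0542]]
chips panel [[  68.3933    8.9247]
 [  75.9038  -45.7032]
 [ -58.1851    4.0076]
 [ -34.8932  -32.7382]
 [ -35.8875 -114.0092]]
mat (array([0.4981, 0.159 ]), np.float64(0.19077145124770345), array([[-0.0006, -0.0012],
       [-0.0017,  0.0011],
       [ 0.0011, -0.0004],
       [ 0.0013,  0.0006]]))
foot (array([0.5026, 0.1571]), np.float64(0.27924485830550244), array([[ 0.0003,  0.0008],
       [-0.0012, -0.0004],
       [ 0.0002, -0.0017],
       [ 0.0007,  0.0013]]))
rib (array([0.5016, 0.1571]), np.float64(0.3147542569175248), array([[ 0.0006, -0.002 ],
       [-0.0008,  0.0022],
       [-0.0012,  0.002 ],
       [ 0.0014, -0.0022]]))
crate (array([0.5008, 0.3295]), np.float64(0.14633969889512727), array([[-0.0018,  0.0001],
       [-0.0023, -0.0002],
       [ 0.0015,  0.0008],
       [ 0.0026, -0.0007]]))
boss [[0.5873 0.2985 0.063 ]
 [0.5117 0.2876 0.063 ]
 [0.4286 0.279  0.063 ]]
[[0.5873 0.3018 0.016 ]
 [0.5102 0.2906 0.016 ]
 [0.4251 0.2829 0.016 ]]
dowel [[0.5726 0.3808 0.045 ]] block [[0.5002 0.3682 0.041 ]] disc [[0.4222 0.3524 0.021 ]]
```

apply_moves --delta_pos '[[0.87,-0.86,-0.1],[0.87,-0.86,-0.1],[0.87,-0.86,-0.1],[0.87,-0.86,-0.1],[0.87,-0.86,-0.1],[0.87,-0.86,-0.1],[0.87,-0.86,-0.1],[0.87,-0.86,-0.1]]' --dr '[[0,0,1],[0,0,1],[0,0,1],[0,0,1],[0,0,1],[0,0,1],[0,0,1],[0,0,1]]' --jaw '[1,1,1,1,0.6,0.6,0.6,0.6]' --force 40

```text
time: 0.82
tool_pos: [0.3766, 0.281, 0.201]
tool_rot: [3.141, -0.0, -2.937]
contact_force: [0.6, 1.5, 0.8]
opening: 0.0696
grip_force: 0.0
```

apply_moves --delta_pos '[[0.3,-0.29,0],[0.3,-0.29,0],[0.3,-0.29,0],[0.3,-0.29,0],[0.3,-0.29,0],[0.3,-0.29,0]]' --dr '[[0,0,0.17],[0,0,0.17],[0,0,0.17],[0,0,0.17],[0,0,0.17],[0,0,0.17]]' --jaw '[0.6,0.6,0.6,0.6,0.6,0.6]'

```text
time: 1.32
tool_pos: [0.4967, 0.1649, 0.2005]
tool_rot: [3.141, -0.001, -2.856]
contact_force: [-1.0, 1.1, 0.5]
opening: 0.0551
grip_force: 0.0
```

```bash
python3 - <<'E'
from h import *
s=telemetry.observe(); print(s['tool_pos'],s['tool_rot'],s['opening'],s['qpos'])
c=cam('wrist'); im=eyes.read_camera('wrist')[:,:,::-1]
for P in [(.5021,.1571,.076)]: print(proj(c,P))
cv2.imwrite('pics/w1.png',im)
E
```

```text
[0.49665014 0.16490221 0.200525  ] [ 3.14132790e+00 -1.01542332e-03 -2.85641072e+00] 0.05510286096945608 [ 1.73966468e-01  3.62186973e-01  1.56982411e+00  1.60732021e-04
  1.21062011e+00 -1.68206838e+00]
[[269.01271415 198.91334245]]
```

View pics/w1.png

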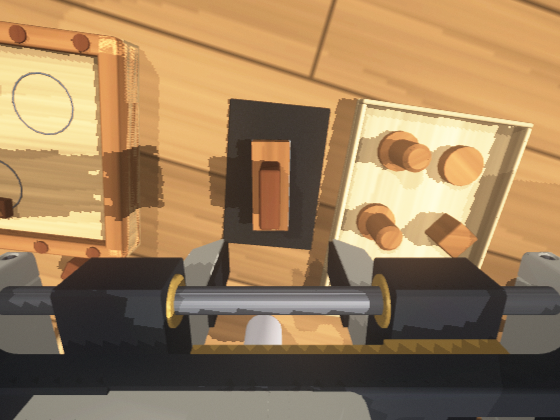

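The rib is at about (270,196), against a prediction of (269,199), and its yaw matches, so I'll descend and grip.

apply_moves --delta_pos '[[0.0135,-0.0195,-0.1],[0.0135,-0.0195,-0.2],[0.0135,-0.0195,-0.3],[0.0135,-0.0195,-0.404],[0.0135,-0.0195,-0.404],[0.0135,-0.0195,-0.404],[0.0135,-0.0195,-0.404],[0.0135,-0.0195,-0.404]]' --dr '[[0,0,0],[0,0,0],[0,0,0],[0,0,0],[0,0,0],[0,0,0],[0,0,0],[0,0,0]]' --jaw '[0.6,0.6,0.6,0.6,0.6,0.1,0.1,0.1]' --force 50

```text
time: 2.03
tool_pos: [0.5028, 0.1597, 0.0427]
tool_rot: [-3.141, 0.005, -2.851]
contact_force: [0.5, 0.2, 1.0]
opening: 0.0397
grip_force: 0.0
```

apply_moves --delta_pos '[[0,0,0],[0,0,0],[0,0,0],[0,0,0],[0,0,0.1],[0,0,0.2],[0,0,0.2]]' --dr '[[0,0,0],[0,0,0],[0,0,0],[0,0,0],[0,0,0],[0,0,0],[0,0,0]]' --jaw '[0.1,0.1,0.1,0.1,0.1,0.1,0.1]' --force 50

```text
time: 2.62
tool_pos: [0.505, 0.1595, 0.1264]
tool_rot: [-3.14, 0.012, -2.852]
contact_force: [1.1, 0.0, -0.9]
opening: 0.0196
grip_force: 50.0
```

apply_moves --delta_pos '[[0.15,-0.515,0],[0.15,-0.515,0],[0.15,-0.515,0],[0.15,-0.515,0],[0.15,-0.515,0],[0.15,-0.515,0],[0.15,-0.515,0],[0.15,-0.515,0]]' --dr '[[0,0,-0.26],[0,0,-0.26],[0,0,-0.26],[0,0,-0.26],[0,0,-0.26],[0,0,-0.26],[0,0,-0.26],[0,0,-0.26]]' --jaw '[0.1,0.1,0.1,0.1,0.1,0.1,0.1,0.1]'

```text
time: 3.28
tool_pos: [0.5604, -0.0471, 0.119]
tool_rot: [3.14, -0.001, -2.984]
contact_force: [-0.1, 0.9, -3.0]
opening: 0.0199
grip_force: 50.0
```

```bash
cat > rel.py <<'E'
from h import *
import sys
def P(x,y): 
    t=.161; return (.5355+x*np.cos(t)-y*np.sin(t), -.1327+x*np.sin(t)+y*np.cos(t))
def show():
    s=telemetry.observe(); print('t',s['time'],'tcp',np.round(s['tool_pos'],4),'rot',np.round(s['tool_rot'],4),'op',round(s['opening'],4),'gf',s['grip_force'],'F',np.round(s['contact_force'],1))
    p=s['tool_pos']; t=.161; d=p[:2]-np.array([.5355,-.1327]); print('panel xy mm',1e3*(d[0]*np.cos(t)+d[1]*np.sin(t)),1e3*(-d[0]*np.sin(t)+d[1]*np.cos(t)))
    return s
E
python3 - <<'E'
from rel import *
s=show(); print(P(.043,.08),P(.043,-.15),P(-.043,.08),P(-.043,-.15))
c=cam('wrist'); cv2.imwrite('pics/w2.png',eyes.read_camera('wrist')[:,:,::-1])
E
```

```text
t 3.2833 tcp [ 0.5604 -0.0471  0.119 ] rot [ 3.1404e+00 -1.3000e-03 -2.9840e+00] op 0.0199 gf 49.99882757663727 F [-0.1  0.9 -3. ]
panel xy mm 38.31552371586704 80.52532654690098
(np.float64(0.5651194729521055), np.float64(-0.04684147204826135)) (np.float64(0.6019897043891226), np.float64(-0.27386699051211333)) (np.float64(0.4802316703960565), np.float64(-0.06062773249862426)) (np.float64(0.5171019018330736), np.float64(-0.28765325096247624))
```

View pics/w2.png

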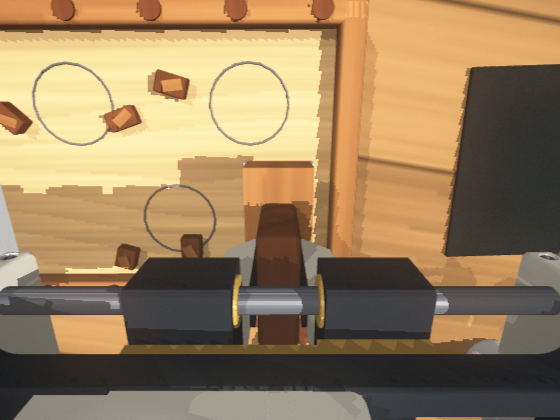

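The scraper is held square, with the foot's near edge at v≈163 (u 243 to 313). I'll use that edge to check the grasp offset.

```bash
python3 - <<'E'
from rel import *
c=cam('wrist')
for w in px2w(c,[(243,163),(313,163)],.105):
    d=w[:2]-np.array([.5355,-.1327]);t=.161;print(1e3*(d[0]*np.cos(t)+d[1]*np.sin(t)),1e3*(-d[0]*np.sin(t)+d[1]*np.cos(t)))
E
```

```text
-12.33273726736975 61.57732950524488
-12.270414435376342 100.07711191312599
```

apply_moves --delta_pos '[[0.013,0,-0.03],[0.013,0,-0.06],[0.013,0,-0.09],[0.013,0,-0.115],[0.013,0,-0.118],[0.013,0,-0.12],[0.013,0,-0.122],[0.013,0,-0.122]]' --dr '[[0,0,0.007],[0,0,0.007],[0,0,0.007],[0,0,0.007],[0,0,0.007],[0,0,0.007],[0,0,0.007],[0,0,0.007]]' --jaw '[0.1,0.1,0.1,0.1,0.1,0.1,0.1,0.1]'

```text
time: 4.0
tool_pos: [0.5663, -0.0466, 0.0709]
tool_rot: [3.141, 0.0, -2.978]
contact_force: [0.6, -0.0, -2.0]
opening: 0.0199
grip_force: 50.0
```

apply_moves --delta_pos '[[0.006,-0.038,0],[0.012,-0.076,0],[0.018,-0.113,0],[0.024,-0.151,0],[0.031,-0.189,0],[0.037,-0.227,0],[0.043,-0.265,0],[0.049,-0.302,0]]' --dr '[[0,0,0],[0,0,0],[0,0,0],[0,0,0],[0,0,0],[0,0,0],[0,0,0],[0,0,0]]' --jaw '[0.1,0.1,0.1,0.1,0.1,0.1,0.1,0.1]'

```text
time: 4.67
tool_pos: [0.586, -0.1697, 0.0708]
tool_rot: [3.141, -0.0, -2.98]
contact_force: [-0.3, 0.6, -1.0]
opening: 0.0201
grip_force: 50.0
```

apply_moves --delta_pos '[[0.006,-0.038,0],[0.012,-0.076,0],[0.018,-0.113,0],[0.024,-0.151,0],[0.031,-0.189,0],[0.037,-0.227,0],[0.043,-0.265,0],[0.043,-0.265,0]]' --dr '[[0,0,0],[0,0,0],[0,0,0],[0,0,0],[0,0,0],[0,0,0],[0,0,0],[0,0,0]]' --jaw '[0.1,0.1,0.1,0.1,0.1,0.1,0.1,0.1]'

```text
time: 5.33
tool_pos: [0.6034, -0.2777, 0.0709]
tool_rot: [-3.139, 0.001, -2.981]
contact_force: [-0.2, -2.0, 1.1]
opening: 0.0198
grip_force: 50.0
```

```bash
python3 - <<'E'
from rel import *
show()
E
```

```text
t 5.3333 tcp [ 0.6034 -0.2777  0.0709] rot [-3.1395e+00  1.0000e-03 -2.9810e+00] op 0.0198 gf 49.999297857284546 F [-0.2 -2.   1.1]
panel xy mm 43.7950452742128 -154.04624007247352
```

apply_moves --delta_pos '[[0,0,0.07],[0,0,0.13],[-0.31,0.542,0.13],[-0.31,0.542,0.13],[-0.31,0.542,0.13],[-0.31,0.542,0.13],[-0.31,0.542,0.13],[-0.31,0.542,0.13]]' --dr '[[0,0,0],[0,0,0],[0,0,0],[0,0,0],[0,0,0],[0,0,0],[0,0,0],[0,0,0]]' --jaw '[0.1,0.1,0.1,0.1,0.1,0.1,0.1,0.1]'

```text
time: 6.0
tool_pos: [0.4776, -0.0554, 0.1228]
tool_rot: [3.141, 0.0, -2.979]
contact_force: [0.9, 0.5, -1.2]
opening: 0.0194
grip_force: 50.0
```

```bash
python3 - <<'E'
from rel import *
show()
a=eyes.read_camera('top')[:,:,::-1][170:305,280:480];b=eyes.read_camera('wrist')[:,:,::-1]
cv2.imwrite('pics/m1.png',np.vstack([cv2.resize(a,(400,270),interpolation=cv2.INTER_CUBIC),cv2.resize(b,(400,300))]))
E
```

```text
t 6.0 tcp [ 0.4776 -0.0554  0.1228] rot [ 3.1414e+00  2.0000e-04 -2.9789e+00] op 0.0194 gf 49.99669432640076 F [ 0.9  0.5 -1.2]
panel xy mm -44.79639651624535 85.57909197430013
```

View pics/m1.png

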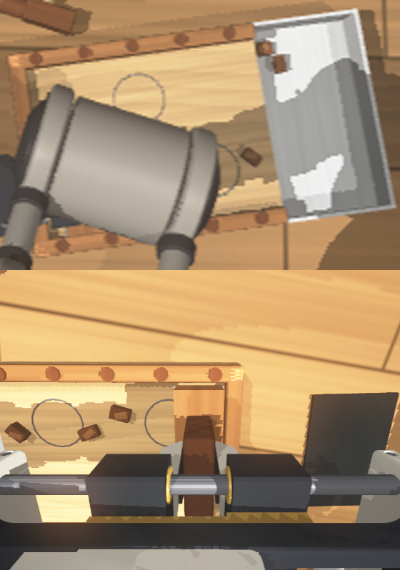

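Two chips are in the pan and three are left in the second lane. Wiping lane 2.

apply_moves --delta_pos '[[0.005,-0.013,-0.03],[0.005,-0.013,-0.07],[0.005,-0.013,-0.1],[0.005,-0.013,-0.12],[0.005,-0.013,-0.131],[0.005,-0.013,-0.131],[0.005,-0.013,-0.131]]' --dr '[[0,0,0],[0,0,0],[0,0,0],[0,0,0],[0,0,0],[0,0,0],[0,0,0]]' --jaw '[0.1,0.1,0.1,0.1,0.1,0.1,0.1]'

```text
time: 6.68
tool_pos: [0.4814, -0.0625, 0.0707]
tool_rot: [-3.141, 0.001, -2.979]
contact_force: [0.2, 0.2, -1.3]
opening: 0.0197
grip_force: 50.0
```

apply_moves --delta_pos '[[0.006,-0.038,0],[0.012,-0.076,0],[0.018,-0.113,0],[0.024,-0.151,0],[0.031,-0.189,0],[0.037,-0.227,0],[0.043,-0.265,0],[0.049,-0.302,0]]' --dr '[[0,0,0],[0,0,0],[0,0,0],[0,0,0],[0,0,0],[0,0,0],[0,0,0],[0,0,0]]' --jaw '[0.1,0.1,0.1,0.1,0.1,0.1,0.1,0.1]'

```text
time: 7.35
tool_pos: [0.5009, -0.184, 0.0707]
tool_rot: [3.141, 0.0, -2.979]
contact_force: [0.4, 1.7, 1.8]
opening: 0.0194
grip_force: 50.0
```

apply_moves --delta_pos '[[0.006,-0.038,0],[0.012,-0.076,0],[0.018,-0.113,0],[0.024,-0.151,0],[0.031,-0.189,0],[0.037,-0.227,0],[0.043,-0.265,0],[0.043,-0.265,0]]' --dr '[[0,0,0],[0,0,0],[0,0,0],[0,0,0],[0,0,0],[0,0,0],[0,0,0],[0,0,0]]' --jaw '[0.1,0.1,0.1,0.1,0.1,0.1,0.1,0.1]'

```text
time: 8.02
tool_pos: [0.5186, -0.2931, 0.0708]
tool_rot: [-3.138, 0.002, -2.98]
contact_force: [0.0, -2.8, 3.7]
opening: 0.0197
grip_force: 50.0
```

apply_moves --delta_pos '[[0,0,0.08],[0,0,0.15],[-0.05,0.6,0.15],[-0.05,0.6,0.15],[-0.05,0.6,0.15],[-0.05,0.6,0.15],[-0.05,0.6,0.15],[-0.05,0.6,0.15]]' --dr '[[0,0,0],[0,0,0],[0,0,0.058],[0,0,0.058],[0,0,0.058],[0,0,0.058],[0,0,0.058],[0,0,0.058]]' --jaw '[0.1,0.1,0.1,0.1,0.1,0.1,0.1,0.1]'

```text
time: 8.68
tool_pos: [0.4968, -0.0465, 0.1301]
tool_rot: [3.141, -0.001, -2.949]
contact_force: [0.5, 0.4, -1.7]
opening: 0.0198
grip_force: 50.0
```

apply_moves --delta_pos '[[0,0.52,0],[0,0.52,0],[0,0.52,0],[0,0.52,0],[0,0.52,0],[0,0.52,0],[0,0.52,0]]' --dr '[[0,0,0],[0,0,0],[0,0,0],[0,0,0],[0,0,0],[0,0,0],[0,0,0]]' --jaw '[0.1,0.1,0.1,0.1,0.1,0.1,0.1]'

```text
time: 9.27
tool_pos: [0.4973, 0.1608, 0.1299]
tool_rot: [-3.141, -0.0, -2.945]
contact_force: [0.0, -1.2, -1.5]
opening: 0.0201
grip_force: 50.0
```

```bash
python3 - <<'E'
from rel import *
show()
a=eyes.read_camera('top')[:,:,::-1][170:320,90:490]
cv2.imwrite('pics/m2.png',cv2.resize(a,(800,300),interpolation=cv2.INTER_CUBIC))
E
```

```text
t 9.2667 tcp [0.4973 0.1608 0.1299] rot [-3.1413e+00 -4.0000e-04 -2.9449e+00] op 0.0201 gf 49.997504353523254 F [ 0.  -1.2 -1.5]
panel xy mm 9.303129643988106 295.88224496069023
```

View pics/m2.png

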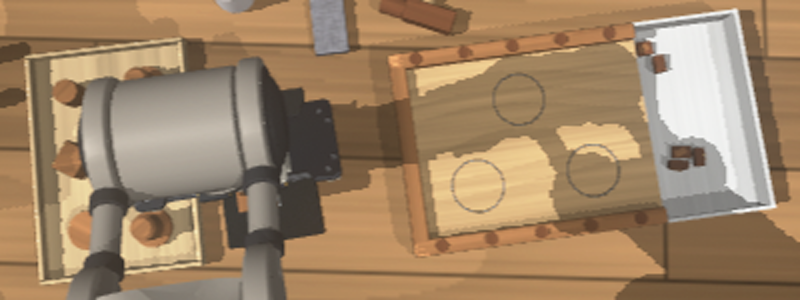

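The panel is clear: all five chips are in the pan, two near (650,55) and three near (688,157). Setting the scraper on the mat.

apply_moves --delta_pos '[[0,0,-0.06],[0,0,-0.12],[0,0,-0.18],[0,0,-0.21],[0,0,-0.221],[0,0,-0.225],[0,0,-0.227],[0,0,-0.227]]' --dr '[[0,0,0],[0,0,0],[0,0,0],[0,0,0],[0,0,0],[0,0,0],[0,0,0],[0,0,0]]' --jaw '[0.1,0.1,0.1,0.1,0.1,0.1,0.1,0.1]'

```text
time: 9.98
tool_pos: [0.4973, 0.1569, 0.0406]
tool_rot: [-3.141, -0.001, -2.952]
contact_force: [-4.4, -1.6, 5.4]
opening: 0.0198
grip_force: 50.0
```

apply_moves --delta_pos '[[0,0,0],[0,0,0],[0,0,0],[0,0,0],[0,0,0.05],[0,0,0.15],[0,0,0.25],[0,0,0.35]]' --dr '[[0,0,0],[0,0,0],[0,0,0],[0,0,0],[0,0,0],[0,0,0],[0,0,0],[0,0,0]]' --jaw '[0.45,0.45,0.45,0.45,0.45,0.45,0.45,0.45]'

```text
time: 10.65
tool_pos: [0.4975, 0.1586, 0.181]
tool_rot: [3.142, -0.001, -2.95]
contact_force: [1.0, 0.6, -0.8]
opening: 0.0418
grip_force: 0.0
```

apply_moves --delta_pos '[[0.231,0.341,0.12],[0.231,0.341,0.12],[0.231,0.341,0.12],[0.231,0.341,0.12],[0.231,0.341,0.12],[0.231,0.341,0.12],[0.231,0.341,0.12]]' --dr '[[0,0,-0.09],[0,0,-0.09],[0,0,-0.09],[0,0,-0.09],[0,0,-0.09],[0,0,-0.09],[0,0,-0.09]]' --jaw '[0.5,0.5,0.5,0.5,0.5,0.5,0.5]'

```text
time: 11.23
tool_pos: [0.5897, 0.2948, 0.2265]
tool_rot: [-3.141, -0.002, -2.994]
contact_force: [0.7, 0.1, -0.1]
opening: 0.0459
grip_force: 0.0
```

```bash
python3 - <<'E'
from rel import *
show()
c=cam('wrist'); im=eyes.read_camera('wrist')[:,:,::-1]; cv2.imwrite('pics/w3.png',im)
print(proj(c,[(.5873,.3000,.063),(.511,.289,.063),(.4275,.2805,.063)]))
E
```

```text
t 11.2333 tcp [0.5897 0.2948 0.2265] rot [-3.1408e+00 -2.0000e-03 -2.9944e+00] op 0.0459 gf 0.0 F [ 0.7  0.1 -0.1]
panel xy mm 122.030330645602 413.29278127273494
[[283.94823321 184.08371185]
 [284.73729324 107.45785436]
 [289.63965085   9.93278743]]
```

View pics/w3.png

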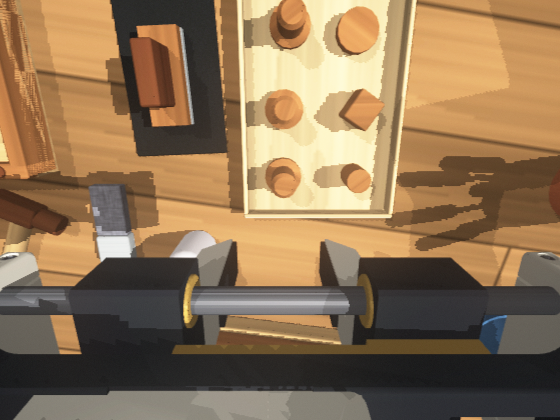

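All three bosses are standing, with shank tops at (285,185), (286,103) and (293,12), matching the predictions. The scraper is upright on the mat. Grasping boss 1.

apply_moves --delta_pos '[[-0.0075,0.012,-0.1],[-0.0075,0.012,-0.2],[-0.0075,0.012,-0.3],[-0.0075,0.012,-0.4],[-0.0075,0.012,-0.46],[-0.0075,0.012,-0.489],[-0.0075,0.012,-0.489],[-0.0075,0.012,-0.489]]' --dr '[[0,0,0],[0,0,0],[0,0,0],[0,0,0],[0,0,0],[0,0,0],[0,0,0],[0,0,0]]' --jaw '[0.5,0.5,0.5,0.5,0.5,0.5,0.5,0.5]'

```text
time: 11.95
tool_pos: [0.5876, 0.2994, 0.033]
tool_rot: [3.141, 0.001, -2.996]
contact_force: [1.2, -0.2, -0.2]
opening: 0.0459
grip_force: 0.0
```

apply_moves --delta_pos '[[0,0,0],[0,0,0],[0,0,0],[0,0,0],[0,0,0],[0,0,0]]' --dr '[[0,0,0],[0,0,0],[0,0,0],[0,0,0],[0,0,0],[0,0,0]]' --jaw '[0.2,0.2,0.2,0.2,0.2,0.2]' --force 30

```text
time: 12.45
tool_pos: [0.5881, 0.3004, 0.0337]
tool_rot: [3.141, 0.003, -2.995]
contact_force: [-1.1, -1.0, 5.9]
opening: 0.0274
grip_force: 30.0
```

apply_moves --delta_pos '[[0,0,0.05],[0,0,0.1],[0,0,0.2],[0,0,0.3],[0,0,0.3],[0,0,0.3]]' --dr '[[0,0,0],[0,0,0],[0,0,0],[0,0,0],[0,0,0],[0,0,0]]' --jaw '[0.2,0.2,0.2,0.2,0.2,0.2]'

```text
time: 12.95
tool_pos: [0.5887, 0.3007, 0.1555]
tool_rot: [3.14, 0.006, -2.995]
contact_force: [0.3, 0.5, -1.8]
opening: 0.0272
grip_force: 30.0
```

```bash
python3 - <<'E'
from rel import *
s=show()
for n in [(-.045,.06),(.045,0),(-.045,-.07)]: print(P(*n))
c=cam('wrist'); im=eyes.read_camera('wrist')[:,:,::-1]; cv2.imwrite('pics/w4.png',im)
p=s['tool_pos']; print(proj(c,[p+[0,0,.03],p+[0,0,-.017],p+[-.022,0,-.017],p+[0,0,-.028],p+[-.022,0,-.028]]))
E
```

```text
t 12.95 tcp [0.5887 0.3007 0.1555] rot [ 3.1401  0.0065 -2.9947] op 0.0272 gf 29.9964702129364 F [ 0.3  0.5 -1.8]
panel xy mm 121.98533805157346 419.29241328497307
(np.float64(0.4814636425343723), np.float64(-0.08068969263841151))
(np.float64(0.5799180362211884), np.float64(-0.1254862590666706))
(np.float64(0.5023033385639906), np.float64(-0.209008463944067))
[[279.60250409 288.73983248]
 [279.08916473 244.78390665]
 [284.6408056  210.93161234]
 [279.00205916 237.32528083]
 [284.25125916 205.04333651]]
```

View pics/w4.png

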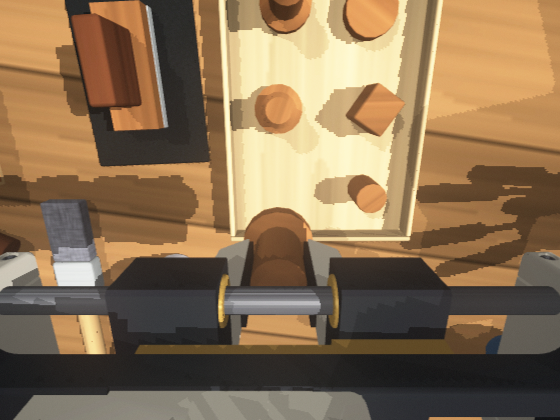

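Boss 1 is held upright and centred: its flange spans u 245 to 311 with the near edge at v≈206. Carrying it to circle_b.

apply_moves --delta_pos '[[-0.02,-0.75,0],[-0.02,-0.75,0],[-0.02,-0.75,0],[-0.02,-0.75,0],[-0.02,-0.75,0],[-0.02,-0.75,0],[-0.02,-0.75,0],[-0.02,-0.75,0]]' --dr '[[0,0,0],[0,0,0],[0,0,0],[0,0,0],[0,0,0],[0,0,0],[0,0,0],[0,0,0]]' --jaw '[0.2,0.2,0.2,0.2,0.2,0.2,0.2,0.2]'

```text
time: 13.67
tool_pos: [0.578, -0.0057, 0.1502]
tool_rot: [-3.141, -0.004, -2.999]
contact_force: [0.3, 0.3, -1.6]
opening: 0.0271
grip_force: 30.0
```

apply_moves --delta_pos '[[0.005,-0.3,0],[0.005,-0.3,0],[0.005,-0.3,0],[0.005,-0.3,0],[0.005,-0.3,-0.06],[0.005,-0.3,-0.12],[0.005,-0.3,-0.17],[0.005,-0.3,-0.19]]' --dr '[[0,0,0],[0,0,0],[0,0,0],[0,0,0],[0,0,0],[0,0,0],[0,0,0],[0,0,0]]' --jaw '[0.2,0.2,0.2,0.2,0.2,0.2,0.2,0.2]'

```text
time: 14.33
tool_pos: [0.5786, -0.1185, 0.0716]
tool_rot: [3.138, -0.007, -2.995]
contact_force: [-0.3, -0.6, 0.1]
opening: 0.0275
grip_force: 30.0
```

```bash
python3 - <<'E'
from rel import *
show()
E
```

```text
t 14.3333 tcp [ 0.5786 -0.1185  0.0716] rot [ 3.1377 -0.0068 -2.995 ] op 0.0275 gf 29.996725916862488 F [-0.3 -0.6  0.1]
panel xy mm 44.86474216302548 7.085916090583
```

apply_moves --delta_pos '[[0,0,0],[0,0,0],[0,0,0]]' --dr '[[0,0,0],[0,0,0],[0,0,0]]' --jaw '[0.2,0.2,0.2]'

```text
time: 14.58
tool_pos: [0.582, -0.1198, 0.077]
tool_rot: [-3.141, 0.001, -2.994]
contact_force: [0.2, 0.5, -0.3]
opening: 0.0274
grip_force: 30.0
```

apply_moves --delta_pos '[[-0.005,-0.014,-0.01],[-0.005,-0.014,-0.02],[-0.005,-0.014,-0.028],[-0.005,-0.014,-0.028],[-0.005,-0.014,-0.028],[-0.005,-0.014,-0.028]]' --dr '[[0,0,0],[0,0,0],[0,0,0],[0,0,0],[0,0,0],[0,0,0]]' --jaw '[0.2,0.2,0.2,0.2,0.2,0.2]'

```text
time: 15.08
tool_pos: [0.5793, -0.1255, 0.0649]
tool_rot: [3.142, 0.0, -2.995]
contact_force: [-0.2, 0.7, -1.4]
opening: 0.0274
grip_force: 30.0
```

```bash
python3 - <<'E'
from rel import *
show()
E
```

```text
t 15.0833 tcp [ 0.5793 -0.1255  0.0649] rot [ 3.1415e+00  1.0000e-04 -2.9949e+00] op 0.0274 gf 29.99682068824768 F [-0.2  0.7 -1.4]
panel xy mm 44.421169923342255 0.038814741145406194
```

Down the last 2 mm, then release and rise.

apply_moves --delta_pos '[[0,0,-0.003],[0,0,-0.006],[0,0,-0.006],[0,0,-0.006]]' --dr '[[0,0,0],[0,0,0],[0,0,0],[0,0,0]]' --jaw '[0.2,0.2,0.2,0.2]'

```text
time: 15.42
tool_pos: [0.5795, -0.1256, 0.0628]
tool_rot: [-3.141, 0.001, -2.995]
contact_force: [-0.7, 0.2, 3.3]
opening: 0.0271
grip_force: 30.0
```

Contact felt (+3 N). Releasing and rising.

apply_moves --delta_pos '[[0,0,0],[0,0,0],[0,0,0],[0,0,0.05],[0,0,0.12],[0,0,0.22],[0,0,0.32],[0,0,0.4]]' --dr '[[0,0,0],[0,0,0],[0,0,0],[0,0,0],[0,0,0],[0,0,0],[0,0,0],[0,0,0]]' --jaw '[0.5,0.5,0.5,0.5,0.5,0.5,0.5,0.5]'

```text
time: 16.08
tool_pos: [0.5795, -0.1256, 0.2253]
tool_rot: [-3.141, 0.002, -2.995]
contact_force: [0.3, -0.5, -0.1]
opening: 0.0458
grip_force: 0.0
```

apply_moves --delta_pos '[[-0.1,0.75,0],[-0.1,0.75,0],[-0.1,0.75,0],[-0.1,0.75,0],[-0.1,0.75,0],[-0.1,0.75,0],[-0.1,0.75,0],[-0.1,0.75,0]]' --dr '[[0,0,0],[0,0,0],[0,0,0],[0,0,0],[0,0,0],[0,0,0],[0,0,0],[0,0,0]]' --jaw '[0.5,0.5,0.5,0.5,0.5,0.5,0.5,0.5]'

```text
time: 16.75
tool_pos: [0.5378, 0.1798, 0.2224]
tool_rot: [3.139, -0.0, -2.991]
contact_force: [-0.0, 1.0, -0.5]
opening: 0.0457
grip_force: 0.0
```

apply_moves --delta_pos '[[0,0.25,0],[0,0.25,0],[0,0.25,0],[0,0.25,0],[0,0.25,0],[0,0.25,0]]' --dr '[[0,0,0],[0,0,0],[0,0,0],[0,0,0],[0,0,0],[0,0,0]]' --jaw '[0.5,0.5,0.5,0.5,0.5,0.5]'

```text
time: 17.25
tool_pos: [0.5393, 0.2733, 0.2221]
tool_rot: [-3.141, -0.001, -2.995]
contact_force: [-0.8, 0.3, -0.1]
opening: 0.0457
grip_force: 0.0
```

```bash
python3 - <<'E'
from rel import *
show()
c=cam('wrist'); im=eyes.read_camera('wrist')[:,:,::-1]; a=eyes.read_camera('top')[:,:,::-1][170:305,280:480]
print(proj(c,[(.511,.289,.063),(.4275,.2805,.063)]), proj(cam('top'),[(*P(.045,0),.092),(*P(.045,0),.045)]))
cv2.imwrite('pics/w5.png',np.hstack([cv2.resize(im[:300],(400,214)),cv2.resize(a,(400,270))[:214]]) if 0 else np.vstack([im[:270],cv2.resize(a,(560,300),interpolation=cv2.INTER_CUBIC)[:,:560]]))
E
```

```text
t 17.25 tcp [0.5393 0.2733 0.2221] rot [-3.1409e+00 -7.0000e-04 -2.9954e+00] op 0.0457 gf 0.0 F [-0.8  0.3 -0.1]
panel xy mm 68.88455242285234 400.15647081499725
[[298.1075882  161.81392644]
 [303.87886909  72.7245625 ]] [[352.68714736 215.73034297]
 [349.71686786 218.56264787]]
```

View pics/w5.png

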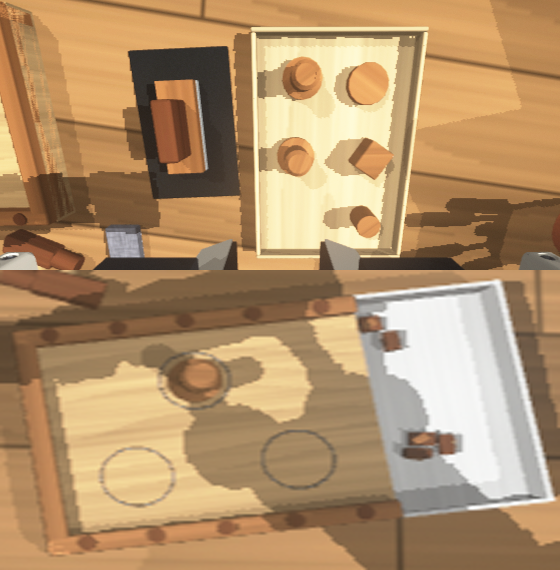

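Boss 1 stands inside circle_b. The two remaining bosses have tops at about (298,158) and (305,75). Converting the pixels to positions.

```bash
python3 - <<'E'
from rel import *
c=cam('wrist')
print(px2w(c,[(298,158),(305,75)],.063)); print(px2w(c,[(295,157),(302,79)],.016))
im=cv2.imread('pics/w5.png')[40:190,260:340]; cv2.imwrite('pics/z.png',cv2.resize(im,None,fx=4,fy=4,interpolation=cv2.INTER_CUBIC))
E
```

```text
[[0.50755495 0.28794808 0.063     ]
 [0.42958207 0.2816666  0.063     ]]
[[0.5141282  0.28840134 0.016     ]
 [0.42964375 0.28230066 0.016     ]]
```

View pics/z.png

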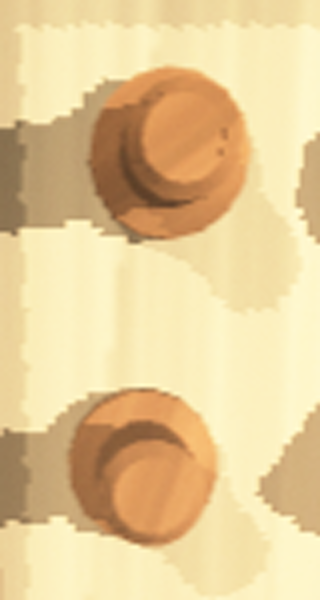

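apply_moves --delta_pos '[[-0.069,0.039,-0.05],[-0.069,0.039,-0.15],[-0.069,0.039,-0.25],[-0.069,0.039,-0.35],[-0.069,0.039,-0.43],[-0.069,0.039,-0.471],[-0.069,0.039,-0.471],[-0.069,0.039,-0.471]]' --dr '[[0,0,0],[0,0,0],[0,0,0],[0,0,0],[0,0,0],[0,0,0],[0,0,0],[0,0,0]]' --jaw '[0.5,0.5,0.5,0.5,0.5,0.5,0.5,0.5]'

```text
time: 18.02
tool_pos: [0.5119, 0.2889, 0.0339]
tool_rot: [-3.141, -0.001, -2.996]
contact_force: [-0.5, 0.4, 0.6]
opening: 0.0459
grip_force: 0.0
```

apply_moves --delta_pos '[[0,0,0],[0,0,0],[0,0,0],[0,0,0],[0,0,0],[0,0,0]]' --dr '[[0,0,0],[0,0,0],[0,0,0],[0,0,0],[0,0,0],[0,0,0]]' --jaw '[0.2,0.2,0.2,0.2,0.2,0.2]'

```text
time: 18.52
tool_pos: [0.5126, 0.2903, 0.0356]
tool_rot: [3.141, 0.003, -2.995]
contact_force: [0.2, -1.3, 7.0]
opening: 0.0272
grip_force: 30.0
```

apply_moves --delta_pos '[[0,0,0.05],[0,0,0.1],[0,0,0.2],[0,0,0.3],[0,0,0.3],[0,0,0.3]]' --dr '[[0,0,0],[0,0,0],[0,0,0],[0,0,0],[0,0,0],[0,0,0]]' --jaw '[0.2,0.2,0.2,0.2,0.2,0.2]'

```text
time: 19.02
tool_pos: [0.513, 0.2907, 0.157]
tool_rot: [3.14, 0.006, -2.995]
contact_force: [-1.4, -0.2, -0.9]
opening: 0.0273
grip_force: 30.0
```

```bash
python3 - <<'E'
from rel import *
s=show(); c=cam('wrist'); im=eyes.read_camera('wrist')[:,:,::-1]; cv2.imwrite('pics/w6.png',im)
p=s['tool_pos'];print(proj(c,[p+[-.022*np.cos(.146),-.022*np.sin(.146),-.017],p+[-.022*np.cos(.146),-.022*np.sin(.146),-.028]]))
# flange near edge row along column u=278
hsv=cv2.cvtColor(im,cv2.COLOR_BGR2HSV); print([(v,im[v,278].tolist()) for v in range(190,225,2)])
E
```

```text
t 19.0167 tcp [0.513  0.2907 0.157 ] rot [ 3.14    0.006  -2.9947] op 0.0273 gf 29.99763786792755 F [-1.4 -0.2 -0.9]
panel xy mm 45.61465579867151 421.52803065803596
[[279.17239962 210.55774541]
 [279.07649685 204.6959911 ]]
[(190, [188, 239, 251]), (192, [187, 238, 251]), (194, [188, 238, 251]), (196, [187, 238, 251]), (198, [187, 238, 251]), (200, [187, 238, 251]), (202, [186, 238, 251]), (204, [126, 179, 218]), (206, [58, 89, 128]), (208, [57, 88, 127]), (210, [67, 107, 162]), (212, [67, 109, 163]), (214, [68, 110, 162]), (216, [66, 106, 159]), (218, [64, 104, 158]), (220, [65, 105, 158]), (222, [66, 106, 157]), (224, [52, 81, 120])]
```

Boss 2 is held and centred: the flange edge is at row 204 against a prediction of 204.7. Carrying it to circle_c.

apply_moves --delta_pos '[[-0.025,-0.75,0],[-0.025,-0.75,0],[-0.025,-0.75,0],[-0.025,-0.75,0],[-0.025,-0.75,0],[-0.025,-0.75,0],[-0.025,-0.75,0],[-0.025,-0.75,0]]' --dr '[[0,0,0],[0,0,0],[0,0,0],[0,0,0],[0,0,0],[0,0,0],[0,0,0],[0,0,0]]' --jaw '[0.2,0.2,0.2,0.2,0.2,0.2,0.2,0.2]'

```text
time: 19.73
tool_pos: [0.5004, -0.015, 0.1523]
tool_rot: [-3.141, -0.004, -2.999]
contact_force: [0.5, -0.1, -0.5]
opening: 0.0274
grip_force: 30.0
```

apply_moves --delta_pos '[[0,-0.48,0],[0,-0.48,0],[0,-0.48,0],[0,-0.48,0],[0,-0.48,0],[0,-0.48,-0.06],[0,-0.48,-0.12],[0,-0.48,-0.17]]' --dr '[[0,0,0],[0,0,0],[0,0,0],[0,0,0],[0,0,0],[0,0,0],[0,0,0],[0,0,0]]' --jaw '[0.2,0.2,0.2,0.2,0.2,0.2,0.2,0.2]'

```text
time: 20.4
tool_pos: [0.5003, -0.2015, 0.0831]
tool_rot: [3.139, -0.003, -2.996]
contact_force: [-0.4, 1.1, 0.3]
opening: 0.0275
grip_force: 30.0
```

apply_moves --delta_pos '[[0,0,0],[0,0,0],[0,0,0],[0,0,0]]' --dr '[[0,0,0],[0,0,0],[0,0,0],[0,0,0]]' --jaw '[0.2,0.2,0.2,0.2]'

```text
time: 20.73
tool_pos: [0.5024, -0.202, 0.0871]
tool_rot: [-3.141, 0.002, -2.994]
contact_force: [-0.1, 0.2, 0.3]
opening: 0.0277
grip_force: 30.0
```

apply_moves --delta_pos '[[0,-0.018,-0.015],[0,-0.018,-0.03],[0,-0.018,-0.045],[0,-0.018,-0.052],[0,-0.018,-0.054],[0,-0.018,-0.056],[0,-0.018,-0.056],[0,-0.018,-0.056]]' --dr '[[0,0,0],[0,0,0],[0,0,0],[0,0,0],[0,0,0],[0,0,0],[0,0,0],[0,0,0]]' --jaw '[0.2,0.2,0.2,0.2,0.2,0.2,0.2,0.2]'

```text
time: 21.4
tool_pos: [0.5013, -0.2091, 0.0646]
tool_rot: [-3.142, -0.0, -2.995]
contact_force: [-4.3, 1.1, 11.0]
opening: 0.0272
grip_force: 30.0
```

```bash
python3 - <<'E'
from rel import *
show()
E
```

```text
t 21.4 tcp [ 0.5013 -0.2091  0.0646] rot [-3.1415e+00 -4.0000e-04 -2.9948e+00] op 0.0272 gf 30.001981258392334 F [-4.3  1.1 11. ]
panel xy mm -46.03606862482649 -69.9721560355577
```

Contact at 11 N and within 1 mm of centre. Releasing, then going back for boss 3.

apply_moves --delta_pos '[[0,0,0.002],[0,0,0.002],[0,0,0.002],[0,0,0.002],[0,0,0.1],[0,0,0.2],[0,0,0.3],[0,0,0.4]]' --dr '[[0,0,0],[0,0,0],[0,0,0],[0,0,0],[0,0,0],[0,0,0],[0,0,0],[0,0,0]]' --jaw '[0.2,0.5,0.5,0.5,0.5,0.5,0.5,0.5]'

```text
time: 22.07
tool_pos: [0.5013, -0.2089, 0.2251]
tool_rot: [3.141, -0.001, -2.995]
contact_force: [1.2, -0.4, 0.2]
opening: 0.0459
grip_force: 0.0
```

apply_moves --delta_pos '[[-0.05,0.8,0],[-0.05,0.8,0],[-0.05,0.8,0],[-0.05,0.8,0],[-0.05,0.8,0],[-0.05,0.8,0],[-0.05,0.8,0],[-0.05,0.8,0]]' --dr '[[0,0,0],[0,0,0],[0,0,0],[0,0,0],[0,0,0],[0,0,0],[0,0,0],[0,0,0]]' --jaw '[0.5,0.5,0.5,0.5,0.5,0.5,0.5,0.5]'

```text
time: 22.73
tool_pos: [0.4809, 0.114, 0.2236]
tool_rot: [3.141, 0.0, -2.994]
contact_force: [0.8, -0.6, 0.6]
opening: 0.0464
grip_force: 0.0
```

apply_moves --delta_pos '[[-0.08,0.43,0],[-0.08,0.43,0],[-0.08,0.43,0],[-0.08,0.43,0],[-0.08,0.43,0],[-0.08,0.43,0],[-0.08,0.43,0],[-0.08,0.43,0]]' --dr '[[0,0,0],[0,0,0],[0,0,0],[0,0,0],[0,0,0],[0,0,0],[0,0,0],[0,0,0]]' --jaw '[0.5,0.5,0.5,0.5,0.5,0.5,0.5,0.5]'

```text
time: 23.4
tool_pos: [0.45, 0.2815, 0.2234]
tool_rot: [-3.141, -0.0, -2.996]
contact_force: [-0.5, 0.1, 1.2]
opening: 0.046
grip_force: 0.0
```

```bash
python3 - <<'E'
from rel import *
show()
c=cam('wrist'); im=eyes.read_camera('wrist')[:,:,::-1]; a=eyes.read_camera('top')[:,:,::-1][170:305,280:480]
print(proj(c,[(.429,.2825,.063)]))
cv2.imwrite('pics/w7.png',np.vstack([im[:270],cv2.resize(a,(560,300),interpolation=cv2.INTER_CUBIC)]))
E
```

```text
t 23.4 tcp [0.45   0.2815 0.2234] rot [-3.1410e+00 -4.0000e-04 -2.9959e+00] op 0.046 gf 0.0 F [-0.5  0.1  1.2]
panel xy mm -17.994515121168174 422.56087046627374
[[282.67119035 166.5181007 ]]
```

View pics/w7.png

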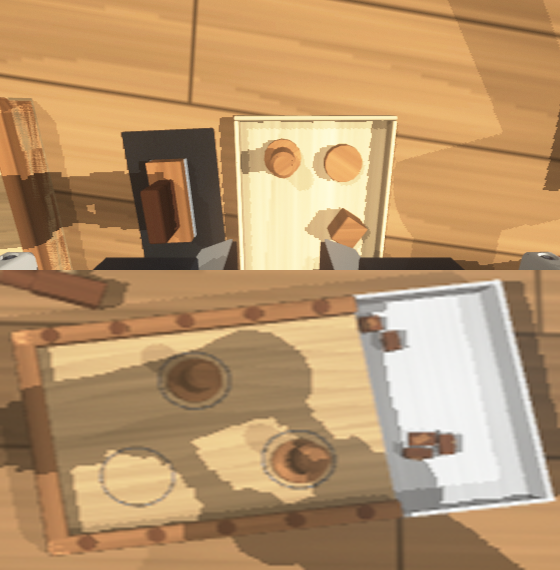

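Both placed bosses sit inside their circles. Boss 3's top is at (282,164), as predicted. Grasping it.

apply_moves --delta_pos '[[-0.052,0.001,-0.05],[-0.052,0.001,-0.15],[-0.052,0.001,-0.25],[-0.052,0.001,-0.35],[-0.052,0.001,-0.43],[-0.052,0.001,-0.473],[-0.052,0.001,-0.473],[-0.052,0.001,-0.473]]' --dr '[[0,0,0],[0,0,0],[0,0,0],[0,0,0],[0,0,0],[0,0,0],[0,0,0],[0,0,0]]' --jaw '[0.5,0.5,0.5,0.5,0.5,0.5,0.5,0.5]'

```text
time: 24.17
tool_pos: [0.4292, 0.2822, 0.0342]
tool_rot: [-3.141, -0.001, -2.997]
contact_force: [1.2, -0.3, 0.5]
opening: 0.0454
grip_force: 0.0
```

apply_moves --delta_pos '[[0,0,0],[0,0,0],[0,0,0],[0,0,0],[0,0,0],[0,0,0]]' --dr '[[0,0,0],[0,0,0],[0,0,0],[0,0,0],[0,0,0],[0,0,0]]' --jaw '[0.2,0.2,0.2,0.2,0.2,0.2]'

```text
time: 24.67
tool_pos: [0.4298, 0.2835, 0.0358]
tool_rot: [3.141, 0.003, -2.995]
contact_force: [0.1, -1.8, 7.4]
opening: 0.0274
grip_force: 30.0
```

apply_moves --delta_pos '[[0,0,0.05],[0,0,0.1],[0,0,0.2],[0,0,0.3],[0,0,0.3],[0,0,0.3]]' --dr '[[0,0,0],[0,0,0],[0,0,0],[0,0,0],[0,0,0],[0,0,0]]' --jaw '[0.2,0.2,0.2,0.2,0.2,0.2]'

```text
time: 25.17
tool_pos: [0.4301, 0.284, 0.157]
tool_rot: [3.14, 0.006, -2.995]
contact_force: [-0.4, 1.2, -1.2]
opening: 0.0273
grip_force: 30.0
```

```bash
python3 - <<'E'
from rel import *
s=show(); c=cam('wrist'); im=eyes.read_camera('wrist')[:,:,::-1]; cv2.imwrite('pics/w8.png',im)
p=s['tool_pos'];print(proj(c,[p+[-.022*np.cos(.146),-.022*np.sin(.146),-.017],p+[-.022*np.cos(.146),-.022*np.sin(.146),-.028]]))
print([(v,im[v,278].tolist()) for v in range(194,218,2)])
E
```

```text
t 25.1667 tcp [0.4301 0.284  0.157 ] rot [ 3.1398  0.0058 -2.9947] op 0.0273 gf 29.99509423971176 F [-0.4  1.2 -1.2]
panel xy mm -37.249837485265516 428.1652944954875
[[279.16804694 210.56034803]
 [279.06803641 204.70204987]]
[(194, [194, 241, 252]), (196, [192, 240, 252]), (198, [194, 241, 252]), (200, [174, 231, 248]), (202, [62, 98, 144]), (204, [62, 99, 143]), (206, [74, 119, 177]), (208, [76, 124, 182]), (210, [76, 124, 182]), (212, [77, 124, 182]), (214, [73, 119, 176]), (216, [76, 122, 180])]
```

Boss 3 is held, about 2.2 mm toward the robot from the TCP. I'll allow for that when placing it on circle_a.

apply_moves --delta_pos '[[0.13,-0.7,0],[0.13,-0.7,0],[0.13,-0.7,0],[0.13,-0.7,0],[0.13,-0.7,0],[0.13,-0.7,0],[0.13,-0.7,0],[0.13,-0.7,0]]' --dr '[[0,0,0],[0,0,0],[0,0,0],[0,0,0],[0,0,0],[0,0,0],[0,0,0],[0,0,0]]' --jaw '[0.2,0.2,0.2,0.2,0.2,0.2,0.2,0.2]'

```text
time: 25.88
tool_pos: [0.4811, -0.0021, 0.1528]
tool_rot: [-3.14, -0.002, -3.0]
contact_force: [-0.7, -0.1, -0.1]
opening: 0.0272
grip_force: 30.0
```

apply_moves --delta_pos '[[0,-0.19,0],[0,-0.19,0],[0,-0.19,-0.03],[0,-0.19,-0.09],[0,-0.19,-0.15],[0,-0.19,-0.17],[0,-0.19,-0.17],[0,-0.19,-0.17]]' --dr '[[0,0,0],[0,0,0],[0,0,0],[0,0,0],[0,0,0],[0,0,0],[0,0,0],[0,0,0]]' --jaw '[0.2,0.2,0.2,0.2,0.2,0.2,0.2,0.2]'

```text
time: 26.55
tool_pos: [0.4805, -0.0723, 0.086]
tool_rot: [3.141, -0.002, -2.994]
contact_force: [0.6, -0.4, 0.3]
opening: 0.0272
grip_force: 30.0
```

apply_moves --delta_pos '[[0,0,0],[0,0,0],[0,0,0]]' --dr '[[0,0,0],[0,0,0],[0,0,0]]' --jaw '[0.2,0.2,0.2]'

```text
time: 26.8
tool_pos: [0.4815, -0.0728, 0.0874]
tool_rot: [-3.141, 0.002, -2.995]
contact_force: [0.5, 0.1, -0.6]
opening: 0.0275
grip_force: 30.0
```

apply_moves --delta_pos '[[0.006,-0.019,-0.015],[0.006,-0.019,-0.03],[0.006,-0.019,-0.045],[0.006,-0.019,-0.052],[0.006,-0.019,-0.054],[0.006,-0.019,-0.055],[0.006,-0.019,-0.055],[0.006,-0.019,-0.055]]' --dr '[[0,0,0],[0,0,0],[0,0,0],[0,0,0],[0,0,0],[0,0,0],[0,0,0],[0,0,0]]' --jaw '[0.2,0.2,0.2,0.2,0.2,0.2,0.2,0.2]'

```text
time: 27.47
tool_pos: [0.4828, -0.0805, 0.0648]
tool_rot: [3.142, -0.001, -2.995]
contact_force: [-3.2, -0.6, 8.7]
opening: 0.0272
grip_force: 30.0
```

```bash
python3 - <<'E'
from rel import *
show()
E
```

```text
t 27.4667 tcp [ 0.4828 -0.0805  0.0648] rot [ 3.1416e+00 -8.0000e-04 -2.9948e+00] op 0.0272 gf 30.001347362995148 F [-3.2 -0.6  8.7]
panel xy mm -43.617769455655115 60.000060507128815
```

Contact made. Release, rise, and retreat clear so I can check everything.

apply_moves --delta_pos '[[0,0,0.002],[0,0,0.002],[0,0,0.002],[0,0,0.002],[0,0,0.1],[0,0,0.2],[0,0,0.3],[0,0,0.4]]' --dr '[[0,0,0],[0,0,0],[0,0,0],[0,0,0],[0,0,0],[0,0,0],[0,0,0],[0,0,0]]' --jaw '[0.2,0.5,0.5,0.5,0.5,0.5,0.5,0.5]'

```text
time: 28.13
tool_pos: [0.4829, -0.0802, 0.226]
tool_rot: [3.141, -0.001, -2.995]
contact_force: [0.3, -0.7, -0.6]
opening: 0.0457
grip_force: 0.0
```

apply_moves --delta_pos '[[-0.2,0.3,0.1],[-0.2,0.3,0.1],[-0.2,0.3,0.1],[-0.2,0.3,0.1],[-0.2,0.3,0.1],[-0.2,0.3,0.1]]' --dr '[[0,0,0],[0,0,0],[0,0,0],[0,0,0],[0,0,0],[0,0,0]]' --jaw '[0.5,0.5,0.5,0.5,0.5,0.5]'

```text
time: 28.63
tool_pos: [0.403, 0.0404, 0.2649]
tool_rot: [-3.141, 0.002, -2.992]
contact_force: [0.2, 0.3, 0.1]
opening: 0.0462
grip_force: 0.0
```

```bash
python3 - <<'E'
from rel import *
show()
a=eyes.read_camera('top')[:,:,::-1]; b=eyes.read_camera('scene')[:,:,::-1]
x=cv2.resize(a[170:310,180:480],(800,373),interpolation=cv2.INTER_CUBIC); y=cv2.resize(b[120:280,100:460],(500,222),interpolation=cv2.INTER_CUBIC)
cv2.imwrite('pics/f.png',np.vstack([x,np.pad(y,((0,0),(0,300),(0,0)))]))
c=cam('top')
for n in [(-.045,.06),(.045,0),(-.045,-.07)]: print((proj(c,[(*P(*n),.092),(*P(*n),.045),(*P(*n),.034)])-[180,170])*8/3)
E
```

```text
t 28.6333 tcp [0.403  0.0404 0.2649] rot [-3.1411e+00  1.6000e-03 -2.9924e+00] op 0.0462 gf 0.0 F [0.2 0.3 0.1]
panel xy mm -102.99829674641828 192.11121497890878
[[403.25914062 243.88212483]
 [397.69960245 246.27421724]
 [396.46709462 246.80452614]]
[[460.49905963 121.94758126]
 [452.5783143  129.50039433]
 [450.82100421 131.17607434]]
[[565.36148343 221.70445657]
 [552.83753253 225.04452979]
 [550.06061249 225.78512007]]
```

View pics/f.png

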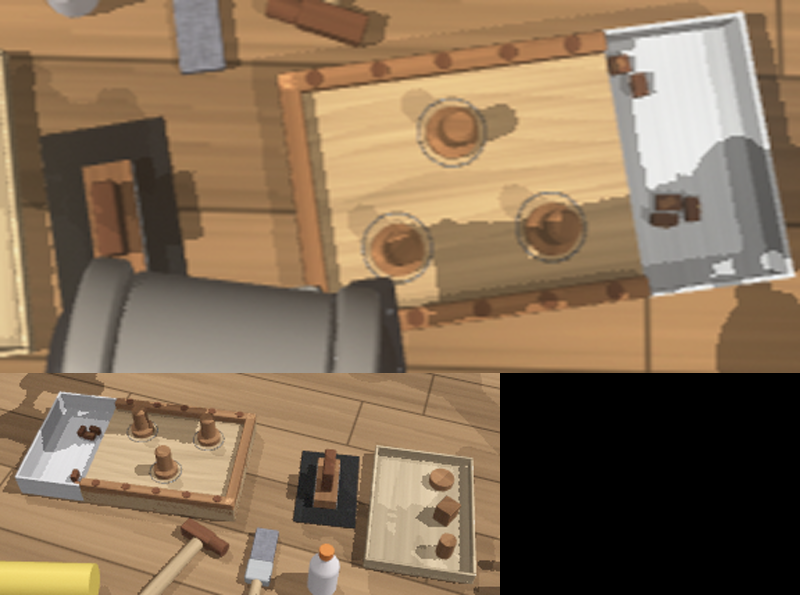

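The final view shows three bosses upright and centred in their circles, and five chips in the pan. The scraper stands on its mat, the offcuts are still in the crate, and the bystanders haven't moved.

```bash
python3 -c "
from cell import job
print(job.hand_in())"
```

```text
the job is handed in; nothing more can be done
None
```

The job is handed in: all five chips are in the pan, the scraper is standing on its mat, and the three bosses stand upright in their circles, about 1–2 mm from centre by my measurements.

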